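Wind the drilling jig's table up to the guide bush

TASK

A padlock is clamped on the rising table of the drilling jig. Fit the loose crank handle fully home over the square end of the table's screw, feeling for the flats without forcing it, and wind the table up with the crank until the padlock has pushed the sprung guide bush up about half its 8 mm stroke. Leave the crank seated on the screw and everything else on the bench where it is.

Things in the scene. Friction and masses are not known exactly. Their poses are not given: they have to be found in the camera images.
- crank_hub (a point): Loose bright steel balanced crank, 0.3-0.55 kg, standing on its hub. Point: mid-hub on its axis, 24 mm above the underside; z up the axis, x along the arm to the grip. Hub 48 mm tall: round, 32 mm across, the lower 20 mm a 32 mm square with sides along x and y. Take it from above by its +y and -y sides: the arm (14 mm wide, 22-32 mm up) runs along x, a 28 mm counterweight ball sits 48 mm out on -x.
- crank_socket (a point): Centre of the mouth of the crank's square socket, in the hub's underside, 24 mm below crank_hub, same axes. The socket is 19.5 mm wide, 20 mm deep, its sides parallel to x and y.
- crank_grip (a point): Middle of the crank's grip: an upright black sleeve, 22 mm in diameter, 48 mm tall (35 to 83 mm above the hub's underside), that revolves freely on its pin, so a hand holding it need not turn as the crank goes round. This point is 65 mm along x from the hub's axis, 59 mm above the hub's underside; axes as crank_hub.
- drive_end (a point): Centre of the top of the square drive end of the table's screw, upright on the jig. 18 mm square, 19 mm tall, the top 5 mm tapering to a 9 mm square: the socket centres on the tip at any angle but drops over the square only when the flats agree to about 0.08 rad. The flats stand at any angle, not measured (visible from above): rest the crank lightly on the tip and turn it, at most a quarter turn, till it drops.
- drive_boss (a point): Centre of the top of the round steel boss (42 mm in diameter) that the drive end stands on, 19 mm below drive_end. Fully home, the hub's underside stands here. Clockwise seen from above raises the table, 10 mm a turn, against a steady friction of about 0.18 N m (3 N at the grip); let go, the screw stays put. z up, x to the jig's rear, y along the jig from the table to the drive end.
- work_top (a point): Centre of the upper face of the brass padlock (38 x 46 x 20 mm, shackle towards -x) lying clamped between two jaws on the rising steel table (110 x 92 mm), 170 mm from the drive end along the jig's -y. It rises straight up with the table, which has 40 mm of travel.
- bush_foot (a point): Centre of the underside of the sprung guide bush: a steel foot 22 mm in diameter on a stem through the fixed jig arm above the padlock, with an orange collar that rests on the arm while the bush is down. It hangs straight above work_top and is pushed up when the padlock reaches it.
- bush (a joint): How far the guide bush has been pushed up from its seat, m: 0 = down, 0.008 = hard against its stop, 0.004 = half its stroke (spring 3.2 N plus 0.4 N per mm).
- lift (a joint): Height of the rising table above its lowest position, m; 0.010 per turn of the crank.
- jack: The cast grey drilling jig, fixed on the bench: base 170 x 360 mm, top face 60 mm above the bench. Origin on the bench under its middle; y runs along it, the drive end 105 mm out on +y, the padlock 65 mm out on -y, the jig column (24 mm, the highest part, 205 mm above the bench) 140 mm out on -y.
- jig: The cast arm that carries the guide bush, clamped on the jig column, fixed for this job at a height that differs from start to start. Origin as jack's, or up to 10 mm above it; same axes.
- spare_padlock_mid (a point): Spare brass padlock lying on the bench, 40 x 46 x 20 mm with shackle; its middle. Leave alone.
- pin_tin_center (a point): Blue round tin, 68 mm in diameter, 42 mm tall; its centre. Leave alone.
- euro_lock: Steel door lock cylinder lying on the bench, 65 x 18 x 30 mm; origin under its middle. Leave alone.
- blank_box: Cardboard box of key blanks, 60 x 100 x 45 mm tall; origin under its middle. Leave alone.
- driver: Screwdriver with red handle lying on the bench, about 200 mm long; origin near its middle. Leave alone.
- mallet: Hammer lying on the bench, 200 mm long, head 90 mm at most; origin near its middle. Leave alone.
Mind the look-alikes: they are no part of the job. What is shaped like the part that bears crank_hub but orange is not meant.

How it is judged (in metres and radians):
On the way, in this order (a step that is already met when the one before it is completed fails the run):
1. the crank is seated fully home on the square drive end, with the guide bush still down (z of crank_hub in the frame of drive_end between -0.004 and 0.009 m and horizontal distance between crank_hub and drive_end below 0.004 m and angle between crank_hub's own z axis and vertical below 0.12 rad and value of joint bush below 0.0005 m), for 0.2 s.
2. the table is wound up, with the crank seated, until the padlock has pushed the guide bush up 1.5 to 6.5 mm (z of crank_hub in the frame of drive_end between -0.004 and 0.009 m and horizontal distance between crank_hub and drive_end below 0.004 m and angle between crank_hub's own z axis and vertical below 0.12 rad and value of joint bush between 0.0015 and 0.0065 m), for 0.2 s.
At the end, for the whole second after the job is handed in: The guide bush stands pushed up by 1.5 to 6.5 mm of its 8 mm stroke; the crank is seated on the square drive end (crank_hub within 4 mm of its axis and less than 9 mm above its top, upright within 0.12 rad), at rest (all of step 2 and linear speed of crank below 0.02 m/s); the robot touches nothing.
It fails at once if the guide bush is driven against its stop (over 7.6 mm) (value of joint bush above 0.0076 m).
It fails at once if the crank is forced against the drive end with more than 60 N, all contacts added up, before it is home (not (z of crank_hub in the frame of drive_end between -0.004 and 0.009 m and horizontal distance between crank_hub and drive_end below 0.004 m and angle between crank_hub's own z axis and vertical below 0.12 rad) and contact force between crank and jack above 60 N).
It fails at once if the seated crank is wrenched against the drive end with more than 100 N at its flats, all contacts added up (winding evenly stays well below) (contact force between crank and jack above 100 N).
It fails at once if the robot leans on the jig arm with more than 10 N (contact force between any of the fingers, the arm and jig above 10 N).
It fails at once if a bystander on the bench is moved more than 30 mm (distance of any of spare_padlock_mid, pin_tin_center, euro_lock, blank_box, driver, mallet from where it was at the start of the episode above 0.03 m).
It also fails if it takes over 72 s, if anything falls off the work surface, if the arm or the gripper's body presses on something with over 40 N, if the wrist force passes 120 N, or if a joint passes its speed limit or range.

ROBOT

A 7-joint arm with a two-finger parallel gripper is mounted at the origin on the work surface. World frame = base frame: x ahead of the robot, y to its left, z up, the work surface at z = 0. Lengths are in m, angles in degrees, forces in N, time in s.
With the tool pointing down it reaches from about 0.4 to 0.875 m from the base axis. Payload 19.3 kg.
Tool frame: the origin (TCP) lies midway between the tips of the shut fingers; the grasp point (between the pads) lies 19 mm behind it; z points along the fingers, y is the direction in which the jaws open and shut (so a half turn about z gives the same grasp; the last joint's range is limited). The gripper opens to 85 mm and grips with 20 to 120 N. Pads are 22 mm wide; open, the fingers measure 114 mm over their backs; the gripper's body (76 mm by 85 mm) begins 54 mm behind the grasp point. The pads swing forward as they close: fully open they stand 13 mm farther back than shut.
Start: joints at [-68.996, 29.874, -2.08, 91.645, 1.215, 58.505, -6.463], TCP at [0.264, 0.566, 0.231] pointing down, gripper open.
Joint ranges: [-166.77, 166.77], [-17.47, 122.26], [-85.68, 81.53], [9.62, 139.38], [-72.42, 252.41], [9.2, 110.78], [-144.41, 144.41]. Speed limits (degrees/s): [108.29, 108.29, 136.94, 136.94, 172.46, 172.46, 172.46].

INTERFACE

Orientations are given as a 3x3 rotation matrix whose columns are the frame's x, y, z axes.
In Python, from plant import manip gives the robot as it stands.
- The arm moves only by the shell command python3 -m inch 'ROWS' [FORCE]. ROWS is JSON, a list of rows, each a list of 5 numbers: the opening, from -1 (shut) to 1 (fully open), so that 0 is half open, then the shift along the tool's x, y, z in cm, then the turn about the tool's z in rad. In form: [[claw, dx, dy, dz, turn], ...]. A call has 1 to 10 rows; each row shifts and turns the commanded pose from where the row before left it, along the tool's axes as they then stand; what a row does not reach is not made up. A row lasts 1/12 s, in which the tool goes at most 41.7 mm and 7.16 degrees, less where a joint would pass 70% of its speed; a pose out of reach is approached as far as the arm can. A call with a gripper value outside its range is refused whole. The fingers move at their own pace and stop on an object; FORCE is the grip in N (left out, the last holds). Time passes only in rows, so rows that do not move let the fingers close. It gives the time, the measured TCP pose, the force and the opening at its end, in the units of the state.
- manip.sense(): the state, without advancing time (a new reading comes with each control period).
- manip.grab_frame(name): name is "scene" or "top"; returns the picture (480x640x3 uint8, blue, green, red); there is no depth.
- manip.get_calibration(name): a dict with "K" (3x3 intrinsics, pixels), "distortion" ([k1, k2, p1, p2, k3] as OpenCV has them; the pictures are not rectified), "world_from_camera" (4x4, takes a point from camera to world coordinates). Camera axes: x right, y down, z forward; pixel columns grow to the right and rows downward; lengths in m; the calibration is good to about 2 mm. A picture is of the moment at which its call begins. get_calibration takes no time and is no camera call.
- manip.job_done(): hands the job in, once; it reports no verdict.
The state is a dict: "time_s": time; "q": joint angles; "joint_vel": joint speeds; "joint_efforts": joint torques, N m; "ee_pos": TCP position; "eef_rot": TCP orientation; "contact_force": force on the tool from outside, world axes, zero at the start; "ft_torque": the same for the moment, N m; "gripper_width": finger opening in m.
Only numpy, scipy, OpenCV 4.12 (cv2) and the standard library are available. Lean on these libraries where they do the work, as an engineer would, in place of code of your own. Each camera call takes 0.05 s, during which the arm holds its last target. There are 200 camera calls.

## Working session

There is one attempt and no reset: what is moved stays moved. The work goes in short steps, Python scripts to look and compute and a shell command to move; the robot and the scene stay as the last step left them, time stands still between calls to the robot, and variables do not carry over. Pictures are saved under pics/ and viewed, about 8 in all and at most 12, crops included, and the job is handed in when it is done.

```bash
mkdir -p pics; ls; python3 - <<'E'
from plant import manip
import cv2,numpy as np
np.set_printoptions(precision=4,suppress=True)
s=manip.sense();print({k:s[k] for k in('time_s','ee_pos','eef_rot','contact_force','gripper_width')})
for n in('scene','top'):
    cv2.imwrite(f'pics/{n}0.png',manip.grab_frame(n));c=manip.get_calibration(n);print(n,c['K'],c['distortion'],np.array(c['world_from_camera']))
E
```

```text
pics
{'time_s': 0.0, 'ee_pos': array([0.2643, 0.566 , 0.2307]), 'eef_rot': array([[-0.9061,  0.423 , -0.0004],
       [ 0.423 ,  0.9061, -0.0011],
       [-0.0001, -0.0011, -1.    ]]), 'contact_force': array([-0.1827,  0.4918, -0.4977]), 'gripper_width': 0.08524286734120905}
scene [[600.5802   0.     315.4061]
 [  0.     600.5802 238.9916]
 [  0.       0.       1.    ]] [0.0167 0.     0.     0.     0.    ] [[-0.2493  0.6157 -0.7475  1.5051]
 [ 0.9684  0.1661 -0.1861  0.2118]
 [ 0.0096 -0.7703 -0.6376  0.8945]
 [ 0.      0.      0.      1.    ]]
top [[465.8317   0.     319.6639]
 [  0.     465.8317 236.134 ]
 [  0.       0.       1.    ]] [-0.0511  0.      0.      0.      0.    ] [[-0.0131 -0.9853  0.1704  0.3723]
 [-0.9999  0.0116 -0.0095 -0.014 ]
 [ 0.0074 -0.1705 -0.9853  1.2419]
 [ 0.      0.      0.      1.    ]]
```

View pics/top0.png

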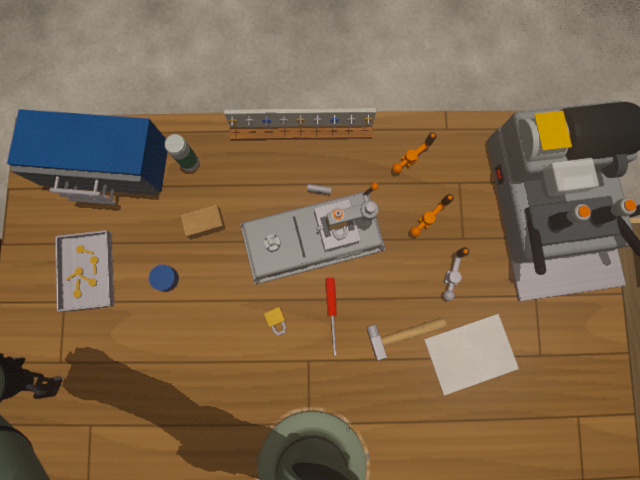

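View pics/scene0.png

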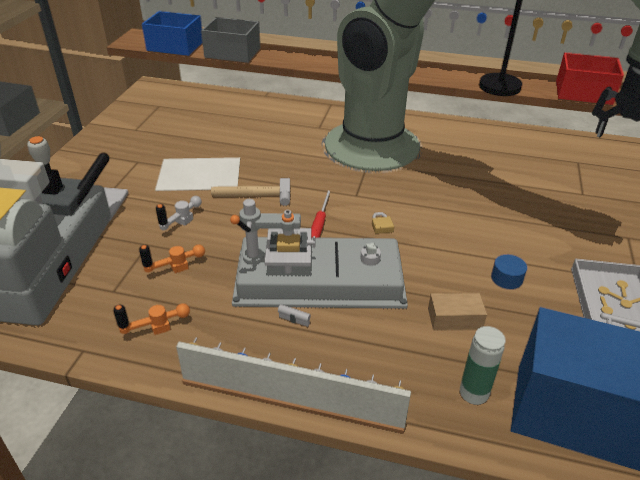

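The top view shows the steel crank with its hub at about (455,277), grip at (463,252) and ball at (448,295). The drive end is at about (272,242), with the padlock and jig near (338,220). Next I'll zoom in on the crank and the drive end.

```bash
cat > h.py <<'E'
from plant import manip
import cv2,numpy as np
np.set_printoptions(precision=4,suppress=True)
def ray(n,uv):
    c=manip.get_calibration(n);T=np.array(c['world_from_camera'])
    p=cv2.undistortPoints(np.array([[uv]],float),np.array(c['K']),np.array(c['distortion'],float))[0,0]
    return T[:3,3],T[:3,:3]@[p[0],p[1],1]
def onz(n,uv,z):
    o,d=ray(n,uv);return o+d*(z-o[2])/d[2]
def proj(n,P):
    c=manip.get_calibration(n);T=np.linalg.inv(np.array(c['world_from_camera']))
    return cv2.projectPoints(np.array([P],float),cv2.Rodrigues(T[:3,:3])[0],T[:3,3],np.array(c['K']),np.array(c['distortion'],float))[0][0,0]
def tri(a,b):
    (o1,d1),(o2,d2)=ray('top',a),ray('scene',b)
    d1=d1/np.linalg.norm(d1);d2=d2/np.linalg.norm(d2)
    s=np.linalg.lstsq(np.c_[d1,-d2],o2-o1,rcond=None)[0]
    p,q=o1+s[0]*d1,o2+s[1]*d2;return (p+q)/2,np.linalg.norm(p-q)
def crop(im,x,y,w,h,k):
    return cv2.resize(im[y:y+h,x:x+w],None,fx=k,fy=k,interpolation=cv2.INTER_CUBIC)
E
python3 - <<'E'
from h import *
t=cv2.imread('pics/top0.png');s=cv2.imread('pics/scene0.png')
A=crop(t,425,240,60,64,6);B=crop(t,240,210,64,64,6)
C=crop(s,145,185,64,50,6);D=crop(s,340,235,64,50,6)
out=np.zeros((384+300,768,3),np.uint8);out[:384,:360]=A;out[:384,384:]=B;out[384:,:384]=C;out[384:,384:]=D
cv2.imwrite('pics/z1.png',out[:, :][:600])
for uv,z in (((455,277),.048),((463,252),.083),((448,295),.027),((272,242),.09)):print(uv,onz('top',uv,z))
E
```

```text
(455, 277) [ 0.4677 -0.3733  0.048 ]
(463, 252) [ 0.5278 -0.3871  0.083 ]
(448, 295) [ 0.4227 -0.3584  0.027 ]
(272, 242) [0.558  0.0943 0.09  ]
```

View pics/z1.png

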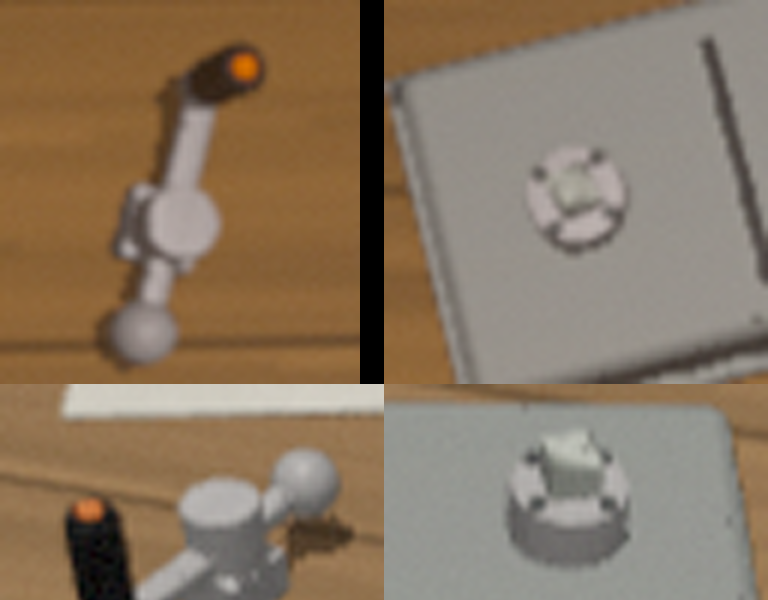

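```bash
python3 - <<'E'
from h import *
for n,a,b in(('hubtop',(455.2,276.6),(181.6,204.4)),('cap',(465.4,250.9),(159.6,205.7)),('tip',(271.6,240.8),(370.3,243.9)),('boss',(271.8,242.4),(370.6,251.3)),
 ('padlk?',(448.6,294.9),(145+305/6-.4,185+98/6-.4))):print(n,*tri(a,b))
h=onz('top',(455.2,276.6),.048);g=onz('top',(465.4,250.9),.085);b=onz('top',(448.6,294.9),.027)
for p in(h,g,b):print(p)
print('yaw',[np.degrees(np.arctan2(v[1],v[0])) for v in (g-h,g-b,h-b)])
# jig yaw from slot & edge lines
P=lambda u,v:(240+(u-384)/6,210+v/6)
for a,c,z in((P(708,40),P(765,280),.06),(P(405,95),P(478,380),.06)):
    d=onz('top',a,z)-onz('top',c,z);print('jigx yaw',np.degrees(np.arctan2(d[1],d[0])))
s=manip.sense();R=s['eef_rot'];print(s['q'],np.degrees(np.arctan2(R[1,1],R[0,1])))
E
```

```text
hubtop [ 0.4688 -0.3742  0.0463] 0.0003885686417082016
cap [ 0.5307 -0.3941  0.0825] 0.0009903673311862614
tip [0.5596 0.0936 0.1001] 0.0015283713950514741
boss [0.5588 0.0953 0.0797] 0.0010539913300946018
padlk? [ 0.4231 -0.3604  0.0268] 0.0008222475907951799
[ 0.4687 -0.3739  0.048 ]
[ 0.5302 -0.3928  0.085 ]
[ 0.4229 -0.36    0.027 ]
yaw [np.float64(-17.05672077285794), np.float64(-16.996109021868392), np.float64(-16.91460695982212)]
jigx yaw 12.842838397718696
jigx yaw 14.854676483402187
[-68.9956  29.9062  -2.0797  91.6699   1.2126  58.5023  -6.4651] 64.96807239597763
```

The hub is at (0.469,-0.374) with a yaw of -17°. The drive axis is at (0.559,0.0945), with the boss top at z≈0.080. Now I'll travel to the crank, staying high.

```bash
python3 -m inch '[[1,-3.2,-2.3,-0.3,0],[1,-3.2,-2.3,-0.3,0],[1,-3.2,-2.3,-0.3,0],[1,-3.2,-2.3,-0.3,0],[1,-3.2,-2.3,-0.3,0],[1,-3.2,-2.3,-0.3,0],[1,-3.2,-2.3,-0.3,0],[1,-3.2,-2.3,-0.3,0],[1,-3.2,-2.3,-0.3,0],[1,-3.2,-2.3,-0.3,0]]' 40; python3 -c "
from h import *
s=manip.sense();print(s['q'],s['eef_rot'])
d=s['eef_rot'].T@(np.array([.469,-.374,.13])-s['ee_pos'])*100;print(d)"
```

```text
time_s: 0.93
ee_pos: [0.4575, 0.2206, 0.2614]
eef_rot: [[-0.906, 0.423, -0.0], [0.423, 0.906, -0.0], [0.0, -0.0, -1.0]]
contact_force: [1.9, 0.1, -0.1]
gripper_width: 0.0855
[-35.6568  17.2373   4.0542 107.2142  -1.4583  55.6022  34.0137] [[-0.9061  0.423  -0.0001]
 [ 0.423   0.9061 -0.    ]
 [ 0.0001 -0.     -1.    ]]
[-26.1953 -53.3927  13.1449]
```

```bash
python3 -m inch '[[1,-1.74,-3.55,0,0],[1,-1.74,-3.55,0,0],[1,-1.74,-3.55,0,0],[1,-1.74,-3.55,0,0],[1,-1.74,-3.55,0,0],[1,-1.74,-3.55,0,0],[1,-1.74,-3.55,0,0],[1,-1.74,-3.55,0,0],[1,-1.74,-3.55,0,0],[1,-1.74,-3.55,0,0]]'; python3 -m inch '[[1,-1.74,-3.55,0,0],[1,-1.74,-3.55,1,0],[1,-1.74,-3.55,2,0],[1,-1.74,-3.55,2,0],[1,-1.74,-3.55,2,0],[1,0,0,2,-0.07],[1,0,0,2,-0.07],[1,0,0,0,0]]';  python3 -c "
from h import *
s=manip.sense();print(s['q'],s['eef_rot'])
cv2.imwrite('pics/top1.png',manip.grab_frame('top'));cv2.imwrite('pics/sc1.png',manip.grab_frame('scene'))
R=s['eef_rot'];d=R.T@(np.array([.469,-.374,.13])-s['ee_pos'])*100;print(d,np.degrees(np.arctan2(R[1,1],R[0,1])))"
```

```text
time_s: 1.77
ee_pos: [0.464, -0.1747, 0.2613]
eef_rot: [[-0.906, 0.423, 0.0], [0.423, 0.906, 0.0], [-0.0, 0.0, -1.0]]
contact_force: [1.0, 0.6, -1.0]
gripper_width: 0.0854
time_s: 2.43
ee_pos: [0.4663, -0.3627, 0.1512]
eef_rot: [[-0.957, 0.29, -0.005], [0.29, 0.957, 0.003], [0.005, 0.002, -1.0]]
contact_force: [-0.6, 0.1, -0.5]
gripper_width: 0.0852
[ 22.3607  33.2344  14.0859 101.5108 -10.5189  46.8606 114.6401] [[-0.957   0.2899 -0.0047]
 [ 0.2899  0.9571  0.003 ]
 [ 0.0054  0.0015 -1.    ]]
[-0.5982 -1.0083  2.1105] 73.14702274402421
```

```bash
python3 -m inch '[[1,-0.3,-0.5,2,0],[1,-0.3,-0.5,2,0],[1,0,0,2,0],[1,0,0,1.5,0],[1,0,0,0,0],[1,0,0,0,0]]';  python3 -c "
from h import *
s=manip.sense()
t=manip.grab_frame('top');c=manip.grab_frame('scene')
o=np.hstack([crop(t,410,220,80,100,5),crop(c,130,160,80,100,5)]);cv2.imwrite('pics/z2.png',o)
R=s['eef_rot'];d=R.T@(np.array([.469,-.374,.006])-s['ee_pos'])*100;print(d,np.degrees(np.arctan2(R[1,1],R[0,1])))"
```

```text
time_s: 3.03
ee_pos: [0.4715, -0.3746, 0.081]
eef_rot: [[-0.956, 0.293, 0.0], [0.293, 0.956, -0.0], [-0.001, -0.0, -1.0]]
contact_force: [-0.5, -0.3, 1.0]
gripper_width: 0.0853
[ 0.2555 -0.0135  7.5004] 72.93665755327935
```

View pics/z2.png

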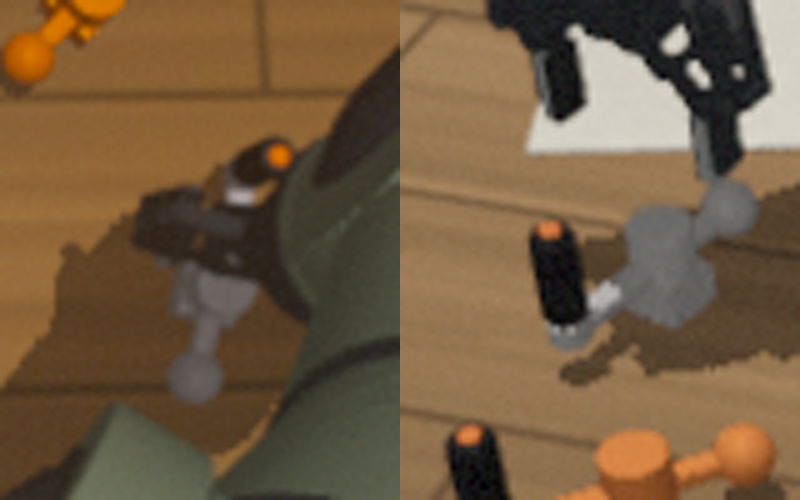

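The open fingers are lined up to either side of the hub, with the grip at about (457,250) in the top view clear of the gripper body. I'll descend and close.

```bash
python3 -m inch '[[1,0.13,0,1.5,0],[1,0.12,0,1.5,0],[1,0,0,1.5,0],[1,0,0,1.5,0],[1,0,0,1.5,0],[1,0,0,0,0],[1,0,0,0,0]]'; python3 -m inch '[[-1,0,0,0,0],[-1,0,0,0,0],[-1,0,0,0,0],[-1,0,0,0,0],[-1,0,0,0,0],[-1,0,0,0,0],[-1,0,0,0,0],[-1,0,0,0,0]]' 60; python3 -m inch '[[-1,0,0,-0.5,0],[-1,0,0,-1,0],[-1,0,0,-2,0],[-1,0,0,-3,0],[-1,0,0,-3,0],[-1,0,0,-3,0],[-1,0,0,-3,0],[-1,0,0,-3,0],[-1,0,0,-3,0],[-1,0,0,-3,0]]'
```

```text
time_s: 3.72
ee_pos: [0.4688, -0.3741, 0.0058]
eef_rot: [[-0.956, 0.293, 0.0], [0.293, 0.956, -0.0], [-0.0, -0.0, -1.0]]
contact_force: [-0.4, -0.3, 0.3]
gripper_width: 0.0852
time_s: 4.38
ee_pos: [0.4688, -0.3743, 0.0057]
eef_rot: [[-0.956, 0.293, 0.001], [0.293, 0.956, -0.001], [-0.001, -0.0, -1.0]]
contact_force: [-1.9, 0.1, 11.7]
gripper_width: 0.031
time_s: 5.22
ee_pos: [0.4679, -0.3736, 0.2521]
eef_rot: [[-0.956, 0.293, -0.0], [0.293, 0.956, 0.0], [0.0, 0.0, -1.0]]
contact_force: [0.9, -0.0, -5.2]
gripper_width: 0.0311
```

```bash
python3 -m inch '[[-1,0.42,3.95,0,0],[-1,0.42,3.95,0,0],[-1,0.42,3.95,0,0],[-1,0.42,3.95,0,0],[-1,0.42,3.95,0,0],[-1,0.42,3.95,0,0],[-1,0.42,3.95,0,0],[-1,0.42,3.95,0,0],[-1,0.42,3.95,0,0],[-1,0.42,3.95,0,0]]'; python3 -m inch '[[-1,0.42,3.95,0,0],[-1,0.42,3.95,0,0],[-1,0,0,2,0],[-1,0,0,3,0],[-1,0,0,3,0],[-1,0,0,1.5,0],[-1,0,0,0,0],[-1,0,0,0,0]]'; python3 - <<'E'
from h import *
s=manip.sense();R=s['eef_rot'];print(s['q'],R.T@(np.array([.559,.0945,.11])-s['ee_pos'])*100)
manip_t=manip.grab_frame('top');c=manip.grab_frame('scene');cv2.imwrite('pics/sc3.png',c)
t=cv2.imread('pics/top0.png');s0=cv2.imread('pics/scene0.png')
f=lambda im:cv2.convertScaleAbs(cv2.subtract(im,(80,)*4),alpha=1.8)
A=f(crop(t,256,226,32,30,12));B=f(crop(s0,354,235,32,30,12));C=crop(c,330,200,96,60,4)
D=crop(s0,232,195,96,60,4)
cv2.imwrite('pics/z3.png',np.vstack([np.hstack([A,B]),np.hstack([C,D])]))
E
```

```text
time_s: 6.05
ee_pos: [0.5434, 0.0179, 0.2506]
eef_rot: [[-0.956, 0.293, 0.0], [0.293, 0.956, -0.0], [-0.0, 0.0, -1.0]]
contact_force: [1.3, 0.6, -4.6]
gripper_width: 0.031
time_s: 6.72
ee_pos: [0.5587, 0.0939, 0.1553]
eef_rot: [[-0.956, 0.293, -0.001], [0.293, 0.956, -0.0], [0.001, -0.001, -1.0]]
contact_force: [0.3, 0.6, -4.3]
gripper_width: 0.031
[-21.4931  30.3147   8.2889 105.0441  -5.8801  45.1108  62.817 ] [-0.0121  0.0688  4.5252]
```

View pics/z3.png

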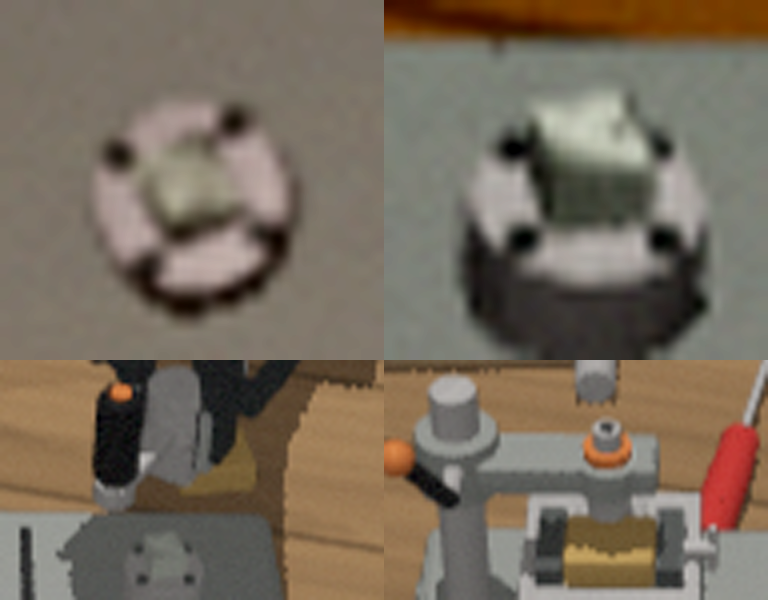

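The drive square shows in the top view at about (271.7,241.5), rotated roughly 25–30° in the image. In the scene view the crank hangs above it. I'll measure the flats from colour.

```bash
python3 - <<'E'
from h import *
t=cv2.imread('pics/top0.png').astype(float)
p=t[226:256,256:288];gr=p[...,1]-p[...,2]
print(np.round(gr[8:24,6:28]).astype(int))
big=cv2.resize(gr,None,fx=10,fy=10,interpolation=cv2.INTER_CUBIC)
m=(big>-1).astype(np.uint8);
m=cv2.morphologyEx(m,cv2.MORPH_OPEN,np.ones((15,15)))
cs,_=cv2.findContours(m,0,2)
for c in cs:
    if cv2.contourArea(c)>2000:
        r=cv2.minAreaRect(c);uv=(256+r[0][0]/10-.45,226+r[0][1]/10-.45)
        b=cv2.boxPoints(r)/10+[256-.45,226-.45];P=[onz('top',q,.09) for q in b]
        d=P[1]-P[0];print(uv,r,cv2.contourArea(c),onz('top',uv,.09),np.degrees(np.arctan2(d[1],d[0]))%90)
# boss centre by fit: non base colour blob
E
```

```text
[[ -5  -6  -5  -5  -5  -5  -5  -6  -7  -8  -9  -7  -5  -5  -3  -4  -5  -4
   -4  -4  -5  -6]
 [ -6  -5  -6  -5  -5  -8  -9  -9 -10 -11 -11 -11  -8  -5  -6  -6  -4  -6
   -5  -6  -5  -6]
 [ -4  -5  -4  -5  -6  -9 -11 -10 -10 -11  -9 -11  -8  -5  -8  -8  -5  -4
   -5  -5  -5  -5]
 [ -5  -5  -5  -6  -9 -10 -10 -11  -9  -8  -6  -8 -10 -10 -10  -9  -7  -6
   -5  -5  -5  -5]
 [ -4  -5  -5  -5  -6  -9  -8  -5  -4  -3  -4  -5  -8 -10 -10  -9 -10  -6
   -5  -5  -4  -5]
 [ -3  -5  -7  -6  -4  -5  -4  -4  -2  -3  -4  -5  -7  -9 -12 -11 -10 -10
   -6  -4  -5  -5]
 [ -5  -5 -11  -9  -8  -5  -3  -4  -4  -4  -3  -4  -5 -10 -10 -10 -11  -9
   -6  -5  -5  -4]
 [ -5  -7 -10 -10  -9  -6  -5  -3  -4  -3  -4  -5  -4  -7 -10 -10 -11 -10
   -8  -6  -3  -3]
 [ -5  -7 -10  -9 -10  -9  -5  -4  -3  -3  -4  -4  -3  -6  -9 -11 -10 -11
   -8  -5  -5  -4]
 [ -6  -5 -10 -11  -9  -9  -6  -4  -3  -3  -5  -3  -3  -5  -8  -9 -10 -10
   -8  -5  -5  -5]
 [ -6  -6  -9 -10  -9 -10 -11  -5  -4  -4  -4  -6  -6 -10  -8  -7 -10 -10
   -5  -4  -5  -4]
 [ -5  -5  -9 -11 -11 -10 -11  -9  -6  -7  -8  -9  -9 -10  -9  -4  -6  -7
   -6  -5  -4  -5]
 [ -5  -4  -6 -10 -11 -10  -9  -8  -9  -9  -9 -11 -11  -9  -9 -10  -7  -7
   -5  -5  -6  -5]
 [ -5  -4  -5  -8 -11  -9  -7  -8 -10 -10  -9 -10 -10 -10  -9 -10  -9  -7
   -6  -5  -4  -3]
 [ -5  -4  -4  -7  -8  -6  -5  -8 -10 -10 -11 -11 -10  -9 -10  -9  -5  -7
   -5  -5  -5  -6]
 [ -6  -5  -6  -6  -6  -8  -8 -11  -9 -10 -10 -10 -11  -9  -8  -7  -4  -5
   -5  -4  -5  -6]]
```

```bash
python3 -m inch '[[-1,0,0.07,1,0],[-1,0,0,1.5,0],[-1,0,0,1.2,0],[-1,0,0,0.8,0],[-1,0,0,0,0],[-1,0,0,0,0],[-1,0,0,0,0]]'
```

```text
time_s: 7.4
ee_pos: [0.5596, 0.0948, 0.1103]
eef_rot: [[-0.956, 0.293, 0.001], [0.293, 0.956, 0.0], [-0.001, 0.0, -1.0]]
contact_force: [0.5, 0.4, -4.9]
gripper_width: 0.031
```

```bash
python3 -m inch '[[-1,0,0,0.1,-0.1],[-1,0,0,0.1,-0.1],[-1,0,0,0.1,-0.1],[-1,0,0,0.1,-0.05],[-1,0,0,0,0],[-1,0,0,0,0]]';python3 -m inch '[[-1,0,0,0.1,0],[-1,0,0,0.05,0],[-1,0,0,0.05,0],[-1,0,0,0,0]]';python3 -m inch '[[-1,0,0,0.05,0],[-1,0,0,0.05,0],[-1,0,0,0,0]]'
```

```text
time_s: 7.9
ee_pos: [0.5595, 0.0946, 0.1064]
eef_rot: [[-0.999, -0.051, 0.001], [-0.051, 0.999, 0.0], [-0.001, 0.0, -1.0]]
contact_force: [-0.3, -0.8, -5.0]
gripper_width: 0.0307
time_s: 8.23
ee_pos: [0.5592, 0.0948, 0.1038]
eef_rot: [[-0.999, -0.053, -0.0], [-0.053, 0.999, -0.0], [0.0, -0.0, -1.0]]
contact_force: [-0.5, 0.2, -5.1]
gripper_width: 0.0308
time_s: 8.48
ee_pos: [0.5593, 0.0948, 0.1029]
eef_rot: [[-0.999, -0.053, 0.0], [-0.053, 0.999, -0.0], [-0.0, -0.0, -1.0]]
contact_force: [-0.1, -0.2, -3.9]
gripper_width: 0.0311
```

```bash
python3 -m inch '[[-1,0,0,0.05,0],[-1,0,0,0,0]]';python3 -m inch '[[-1,0,0,0.05,0],[-1,0,0,0,0]]';python3 -m inch '[[-1,0,0,0.05,0],[-1,0,0,0,0]]'
```

```text
time_s: 8.65
ee_pos: [0.5594, 0.0947, 0.1026]
eef_rot: [[-0.999, -0.053, 0.001], [-0.053, 0.999, 0.0], [-0.001, 0.0, -1.0]]
contact_force: [0.3, -0.3, 0.9]
gripper_width: 0.0309
time_s: 8.82
ee_pos: [0.5595, 0.0947, 0.1022]
eef_rot: [[-0.999, -0.053, 0.001], [-0.053, 0.999, 0.0], [-0.001, 0.0, -1.0]]
contact_force: [-1.0, -1.6, 4.6]
gripper_width: 0.031
time_s: 8.98
ee_pos: [0.5597, 0.0947, 0.102]
eef_rot: [[-0.999, -0.053, 0.001], [-0.053, 0.999, 0.0], [-0.001, 0.0, -1.0]]
contact_force: [-1.2, -1.0, 9.1]
gripper_width: 0.0308
```

Contact is light, about 14 N of net load, with little lateral force. Now I'll turn to feel for the flats.

```bash
python3 -m inch '[[-1,0,0,0,-0.05],[-1,0,0,0,-0.05],[-1,0,0,0,0]]';python3 -m inch '[[-1,0,0,0,-0.05],[-1,0,0,0,-0.05],[-1,0,0,0,0]]'
```

```text
time_s: 9.23
ee_pos: [0.5597, 0.0944, 0.1017]
eef_rot: [[-0.988, -0.155, 0.001], [-0.155, 0.988, -0.0], [-0.001, -0.0, -1.0]]
contact_force: [1.2, -2.0, 3.9]
gripper_width: 0.0309
time_s: 9.48
ee_pos: [0.5595, 0.0944, 0.1015]
eef_rot: [[-0.968, -0.251, 0.001], [-0.251, 0.968, -0.0], [-0.001, -0.0, -1.0]]
contact_force: [1.9, -3.0, 2.5]
gripper_width: 0.0309
```

```bash
python3 -m inch '[[-1,0,0,0,-0.05],[-1,0,0,0,-0.05],[-1,0,0,0,0]]'
```

```text
time_s: 9.73
ee_pos: [0.5592, 0.0946, 0.1013]
eef_rot: [[-0.938, -0.345, -0.0], [-0.345, 0.938, -0.0], [0.0, -0.0, -1.0]]
contact_force: [1.0, -2.8, -0.7]
gripper_width: 0.0308
```

```bash
python3 -m inch '[[-1,0,0,0.05,0],[-1,0,0,0.05,0],[-1,0,0,0.05,0],[-1,0,0,0,0]]'
```

```text
time_s: 10.07
ee_pos: [0.5596, 0.0944, 0.0997]
eef_rot: [[-0.939, -0.343, 0.001], [-0.343, 0.939, -0.0], [-0.0, -0.001, -1.0]]
contact_force: [3.1, -3.8, -3.6]
gripper_width: 0.031
```

```bash
python3 -m inch '[[-1,0,0,0.1,0],[-1,0,0,0.1,0],[-1,0,0,0,0]]'
```

```text
time_s: 10.32
ee_pos: [0.5597, 0.0943, 0.0977]
eef_rot: [[-0.939, -0.343, 0.001], [-0.343, 0.939, -0.0], [-0.001, -0.001, -1.0]]
contact_force: [5.5, -4.8, -3.3]
gripper_width: 0.0309
```

```bash
python3 -m inch '[[-1,-0.02,-0.05,0.1,0],[-1,-0.02,-0.03,0.1,0],[-1,0,0,0.1,0],[-1,0,0,0,0]]'; python3 -c "
from h import *
print(manip.sense()['ft_torque'])"
```

```text
time_s: 10.65
ee_pos: [0.5598, 0.0942, 0.0945]
eef_rot: [[-0.939, -0.345, -0.0], [-0.345, 0.939, -0.0], [0.0, 0.0, -1.0]]
contact_force: [3.8, -3.7, -6.4]
gripper_width: 0.0305
[-0.4796 -0.7439  0.0125]
```

```bash
python3 -m inch '[[-1,-0.02,-0.03,0.15,0],[-1,0,-0.02,0.15,0],[-1,0,0,0.15,0],[-1,0,0,0,0]]';python3 -m inch '[[-1,0,0,0.1,0],[-1,0,0,0.1,0],[-1,0,0,0.1,0],[-1,0,0,0,0]]'
```

```text
time_s: 10.98
ee_pos: [0.56, 0.094, 0.09]
eef_rot: [[-0.938, -0.346, -0.001], [-0.346, 0.938, 0.0], [0.0, 0.0, -1.0]]
contact_force: [2.2, 0.6, -6.4]
gripper_width: 0.031
time_s: 11.32
ee_pos: [0.5601, 0.0939, 0.0878]
eef_rot: [[-0.938, -0.346, -0.0], [-0.346, 0.938, 0.0], [0.0, 0.0, -1.0]]
contact_force: [-3.7, 0.5, 7.5]
gripper_width: 0.0309
```

```bash
python3 -m inch '[[-1,0,0,0.1,0],[-1,0,0,0,0],[-1,0,0,0,0]]'
```

```text
time_s: 11.57
ee_pos: [0.5601, 0.0939, 0.0877]
eef_rot: [[-0.938, -0.346, 0.0], [-0.346, 0.938, 0.0], [-0.0, 0.0, -1.0]]
contact_force: [-10.0, -0.0, 24.8]
gripper_width: 0.0306
```

Hard stop 15 mm below first contact, which fits fully home. I'll release, rise and look.

```bash
python3 -m inch '[[-1,0,0,-0.15,0],[1,0,0,0,0],[1,0,0,0,0],[1,0,0,0,0],[1,0,0,-1,0],[1,0,0,-2,0],[1,0,0,-3,0],[1,0,0,-3,0],[1,0,0,-3,0],[1,0,0,-3,0]]';python3 -m inch '[[1,3,0,-1,0],[1,3.5,0,0,0],[1,3.5,0,0,0],[1,0,0,0,0],[1,0,0,0,0]]'; python3 - <<'E'
from h import *
s=manip.sense();print(s['q'])
t=manip.grab_frame('top');c=manip.grab_frame('scene');cv2.imwrite('pics/t4.png',t);cv2.imwrite('pics/s4.png',c)
cv2.imwrite('pics/z4.png',np.vstack([np.hstack([crop(t,240,200,80,64,5),crop(c,330,200,80,64,5)]),np.hstack([crop(c,235,195,80,56,5),crop(t,310,190,80,56,5)])]))
E
```

```text
time_s: 12.4
ee_pos: [0.56, 0.0936, 0.2401]
eef_rot: [[-0.938, -0.346, 0.0], [-0.346, 0.938, 0.0], [-0.0, -0.0, -1.0]]
contact_force: [0.4, -0.3, -0.0]
gripper_width: 0.0859
time_s: 12.82
ee_pos: [0.4656, 0.0586, 0.2491]
eef_rot: [[-0.939, -0.345, 0.001], [-0.345, 0.939, 0.0], [-0.001, -0.0, -1.0]]
contact_force: [-0.2, 0.5, -0.5]
gripper_width: 0.0853
[-11.8451  14.4312  -3.0992 113.0515   0.9887  52.467   94.7501]
```

View pics/z4.png

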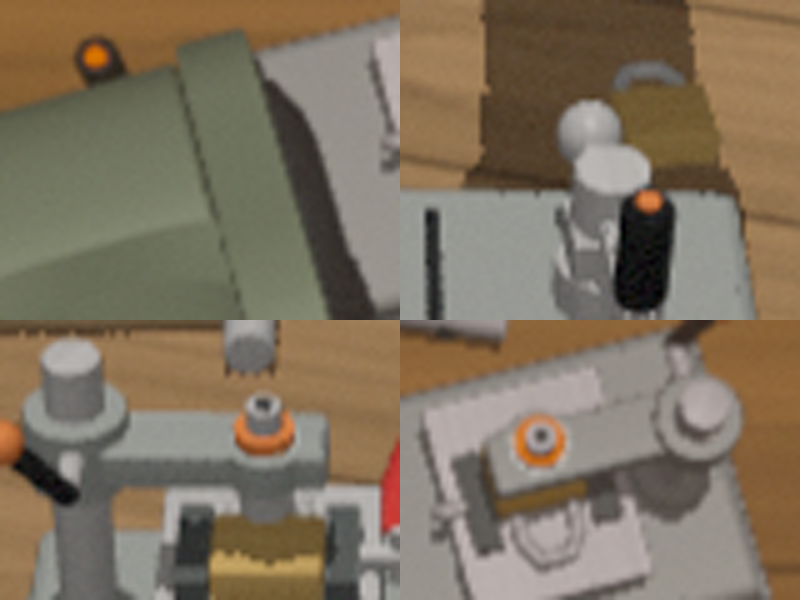

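```bash
cat >> h.py <<'E'
def zat(n,uv,xy):
    z=np.linspace(0,.25,2501);v=[abs(proj(n,(xy[0],xy[1],q))[1]-uv[1]) for q in z];return z[int(np.argmin(v))]
def orange(im,box=(275,205,300,235)):
    x0,y0,x1,y1=box;p=im[y0:y1,x0:x1].astype(float);w=np.clip(p[...,2]-p[...,0]-40,0,None)*(p[...,2]>p[...,1]*1.35)
    Y,X=np.mgrid[y0:y1,x0:x1];return (w*X).sum()/w.sum(),(w*Y).sum()/w.sum(),w.sum()
E
python3 - <<'E'
from h import *
a=np.radians(13.8);ax=np.array([np.cos(a),np.sin(a)]);ay=np.array([-np.sin(a),np.cos(a)])
D=np.array([.560,.094]);W=D-.17*ay
print('W',W,'foot z',zat('scene',(288,235.2),W+.011*np.array([.954,.299])))
print('pad back-left',zat('scene',(278.4,233.8),W-.019*ax-.023*ay),'proj x',proj('scene',(*(W-.019*ax-.023*ay),.1)))
for z in(.085,.09,.095,.1,.105):print(z,'front edge',proj('scene',(*(W+.019*ax),z)),'back',proj('scene',(*(W-.019*ax-.023*ay),z)))
print('hubtop z',zat('scene',(372.2,233.2),D))
s=manip.sense();R=s['eef_rot'];g=onz('top',(259,210.9),.166);print('cap',g,np.linalg.norm(g[:2]-D),np.degrees(np.arctan2(*(g[:2]-D)[::-1])))
print(orange(cv2.imread('pics/s4.png')),orange(cv2.imread('pics/scene0.png')),orange(cv2.imread('pics/sc3.png')))
print('to grip',R.T@(np.array([*g[:2],.13])-s['ee_pos'])*100, s['ee_pos'])
E
```

```text
W [ 0.6006 -0.0711] foot z 0.1295Traceback (most recent call last):
  File "<stdin>", line 5, in <module>
  File "h.py", line 21, in zat
    z=np.linspace(0,.25,2501);v=[abs(proj(n,(xy[0],xy[1],q))[1]-uv[1]) for q in z];return z[int(np.argmin(v))]
                                     ~~~~^^^^^^^^^^^^^^^^^^^
  File "h.py", line 11, in proj
    c=manip.get_calibration(n);T=np.linalg.inv(np.array(c['world_from_camera']))
ValueError: time passes only in moves, steps and waits
```

```bash
sed -i 's/manip.get_calibration(n)/cal(n)/' h.py; sed -i '3i import functools\n@functools.lru_cache\ndef cal(n): return manip.get_calibration(n)' h.py
python3 - <<'E'
from h import *
a=np.radians(13.8);ax=np.array([np.cos(a),np.sin(a)]);ay=np.array([-np.sin(a),np.cos(a)])
D=np.array([.560,.094]);W=D-.17*ay
for z in(.09,.1,.11,.12):print(z,'front edge',proj('scene',(*(W+.019*ax),z)),'back',proj('scene',(*(W-.019*ax-.023*ay),z)))
print('hubtop z',zat('scene',(372.2,233.2),D))
s=manip.sense();R=s['eef_rot'];g=onz('top',(259,210.9),.166);print('cap',g,np.linalg.norm(g[:2]-D),np.degrees(np.arctan2(*(g[:2]-D)[::-1])))
print(orange(cv2.imread('pics/s4.png')),orange(cv2.imread('pics/scene0.png')),orange(cv2.imread('pics/sc3.png')))
print('to grip',R.T@(np.array([*g[:2],.13])-s['ee_pos'])*100, s['ee_pos'])
E
```

```text
0.09 front edge [287.8077 252.6371] back [277.6594 240.5792]
0.1 front edge [287.7108 248.9186] back [277.5128 236.8864]
0.11 front edge [287.6128 245.1612] back [277.3647 233.1558]
0.12 front edge [287.5137 241.3641] back [277.215  229.3867]
hubtop z 0.12890000000000001
cap [0.6207 0.1183 0.166 ] 0.06535003910999804 21.832245163979284
(np.float64(287.3920568005325), np.float64(217.7483913911693), np.float64(4507.0)) (np.float64(287.4358215748748), np.float64(217.78857532999544), np.float64(4394.0)) (np.float64(287.4350044365572), np.float64(217.79281277728484), np.float64(4508.0))
to grip [-16.425    0.2083  11.8796] [0.4671 0.0595 0.2486]
```

The crank is seated: the hub top measures z=0.1289 and the grip is at yaw 22°, radius 65 mm. The gap from padlock to bush looks like about 20 mm. Next I'll take the grip.

```bash
python3 -m inch '[[0.2,-3.3,0.04,0,0],[0.2,-3.3,0.04,0,0],[0.2,-3.3,0.04,0,0],[0.2,-3.3,0.04,0,0],[0.2,-3.2,0.04,1,0],[0.2,0,0,1.5,0],[0.2,0,0,1.5,0],[0.2,0,0,0,0],[0.2,0,0,0,0]]' 30; python3 - <<'E'
from h import *
s=manip.sense();R=s['eef_rot'];D=np.array([.560,.094]);p=np.radians(22)
print(R.T@(np.array([D[0]+.065*np.cos(p),D[1]+.065*np.sin(p),.124])-s['ee_pos'])*100,s['q'])
Rt=R[:2,:2].T
th=np.radians(22-15*np.arange(25));P=.065*np.c_[np.cos(th),np.sin(th)]
print((np.round(np.diff(P,axis=0)@Rt.T*100,2)).tolist())
E
```

```text
time_s: 13.67
ee_pos: [0.6197, 0.1179, 0.2072]
eef_rot: [[-0.938, -0.346, -0.002], [-0.346, 0.938, -0.0], [0.002, 0.0, -1.0]]
contact_force: [-1.0, 0.5, 0.3]
gripper_width: 0.0513
[-0.0844  0.0162  8.3204] [-14.3628  31.8638  -2.6785  92.0022   1.6953  56.2695  92.6646]
[[0.17, -1.69], [0.6, -1.59], [0.99, -1.38], [1.31, -1.07], [1.55, -0.7], [1.67, -0.27], [1.69, 0.17], [1.59, 0.6], [1.38, 0.99], [1.07, 1.31], [0.7, 1.55], [0.27, 1.67], [-0.17, 1.69], [-0.6, 1.59], [-0.99, 1.38], [-1.31, 1.07], [-1.55, 0.7], [-1.67, 0.27], [-1.69, -0.17], [-1.59, -0.6], [-1.38, -0.99], [-1.07, -1.31], [-0.7, -1.55], [-0.27, -1.67]]
```

```bash
python3 -m inch '[[0.2,-0.08,0,2,0],[0.2,0,0,2,0],[0.2,0,0,2,0],[0.2,0,0,1.5,0],[0.2,0,0,0.8,0],[0.2,0,0,0,0],[-1,0,0,0,0],[-1,0,0,0,0],[-1,0,0,0,0],[-1,0,0,0,0]]' 30;  python3 -m inch '[[-1,0,0,0,0],[-1,0,0,0,0]]'
```

```text
time_s: 14.5
ee_pos: [0.6212, 0.1183, 0.1261]
eef_rot: [[-0.938, -0.346, 0.002], [-0.346, 0.938, 0.001], [-0.002, -0.0, -1.0]]
contact_force: [1.6, 0.5, 4.8]
gripper_width: 0.021
time_s: 14.67
ee_pos: [0.6213, 0.1184, 0.126]
eef_rot: [[-0.938, -0.346, 0.002], [-0.346, 0.938, 0.001], [-0.003, -0.0, -1.0]]
contact_force: [3.2, 0.9, 7.2]
gripper_width: 0.021
```

The fingertips are just brushing the arm, so I'll lift 4 mm and start winding gently.

```bash
python3 -m inch '[[-1,0,0,-0.4,0],[-1,0,0,0,0],[-1,0.03,-0.43,0,0],[-1,0.14,-1.26,0,0],[-1,0.6,-1.59,0,0],[-1,0.99,-1.38,0,0],[-1,1.31,-1.07,0,0],[-1,0,0,0,0]]'; python3 - <<'E'
from h import *
s=manip.sense();d=s['ee_pos'][:2]-[.56,.094];print(np.linalg.norm(d),np.degrees(np.arctan2(d[1],d[0])),s['ft_torque'])
print(orange(manip.grab_frame('scene')))
E
```

```text
time_s: 15.33
ee_pos: [0.6086, 0.0503, 0.128]
eef_rot: [[-0.939, -0.343, -0.004], [-0.343, 0.939, -0.001], [0.004, 0.0, -1.0]]
contact_force: [-4.0, 2.1, -5.1]
gripper_width: 0.0209
0.06534978033361274 -41.93858507607858 [ 0.5439  0.6586 -0.0217]
(np.float64(287.4623560673162), np.float64(217.80181576616474), np.float64(4516.0))
```

```bash
python3 -m inch '[[-1,0,0,0,0],[-1,0,0,0,0]]'; python3 - <<'E'
from h import *
s=manip.sense();d=s['ee_pos'][:2]-[.56,.094];print(np.linalg.norm(d),np.degrees(np.arctan2(d[1],d[0])),s['joint_vel'])
E
```

```text
time_s: 15.55
ee_pos: [0.611, 0.0533, 0.1287]
eef_rot: [[-0.938, -0.346, -0.001], [-0.346, 0.938, -0.0], [0.001, 0.0, -1.0]]
contact_force: [-1.3, 1.8, -6.2]
gripper_width: 0.0211
0.0652735614132265 -38.594842007635656 [-0.351   0.1637  0.0021 -0.3084  0.0077  0.0442 -0.0414]
```

```bash
python3 -m inch '[[-1,0.8,-0.43,0,0],[-1,0.75,-0.27,0,0],[-1,1.67,-0.27,0,0],[-1,1.69,0.17,0,0],[-1,1.59,0.6,0,0],[-1,1.38,0.99,0,0],[-1,1.07,1.31,0,0],[-1,0.7,1.55,0,0],[-1,0.27,1.67,0,0],[-1,-0.17,1.69,0,0]]';  python3 -m inch '[[-1,-0.6,1.59,0,0],[-1,-0.99,1.38,0,0],[-1,-1.31,1.07,0,0],[-1,-1.55,0.7,0,0],[-1,-1.67,0.27,0,0],[-1,-1.69,-0.17,0,0],[-1,-1.59,-0.6,0,0],[-1,-1.38,-0.99,0,0],[-1,-1.07,-1.31,0,0],[-1,-0.7,-1.55,0,0]]';  python3 -m inch '[[-1,-0.27,-1.67,0,0],[-1,0.17,-1.69,0,0],[-1,0.6,-1.59,0,0],[-1,0.99,-1.38,0,0],[-1,1.31,-1.07,0,0],[-1,0,0,0,0],[-1,0,0,0,0],[-1,0,0,0,0]]'; python3 - <<'E'
from h import *
s=manip.sense();d=s['ee_pos'][:2]-[.56,.094];print(np.linalg.norm(d),np.degrees(np.arctan2(d[1],d[0])),s['ft_torque'])
c=manip.grab_frame('scene');print(orange(c));cv2.imwrite('pics/s5.png',c)
s4=cv2.imread('pics/s4.png')
cv2.imwrite('pics/z5.png',np.hstack([crop(s4,265,195,50,70,8),crop(c,265,195,50,70,8)]))
E
```

```text
time_s: 16.38
ee_pos: [0.4964, 0.0854, 0.1294]
eef_rot: [[-0.939, -0.345, 0.004], [-0.345, 0.939, 0.0], [-0.004, -0.001, -1.0]]
contact_force: [14.4, -1.3, -16.7]
gripper_width: 0.0213
time_s: 17.22
ee_pos: [0.6123, 0.133, 0.1287]
eef_rot: [[-0.938, -0.347, -0.001], [-0.347, 0.938, 0.0], [0.0, 0.001, -1.0]]
contact_force: [-6.2, 1.1, -5.4]
gripper_width: 0.0209
time_s: 17.88
ee_pos: [0.6109, 0.0531, 0.1288]
eef_rot: [[-0.938, -0.346, -0.0], [-0.346, 0.938, -0.0], [0.0, -0.0, -1.0]]
contact_force: [-2.0, 2.2, -6.8]
gripper_width: 0.0207
0.06525482246402575 -38.78329791876592 [0.246  0.27   0.0364]
(np.float64(287.45577777777777), np.float64(217.80488888888888), np.float64(4500.0))
```

View pics/z5.png

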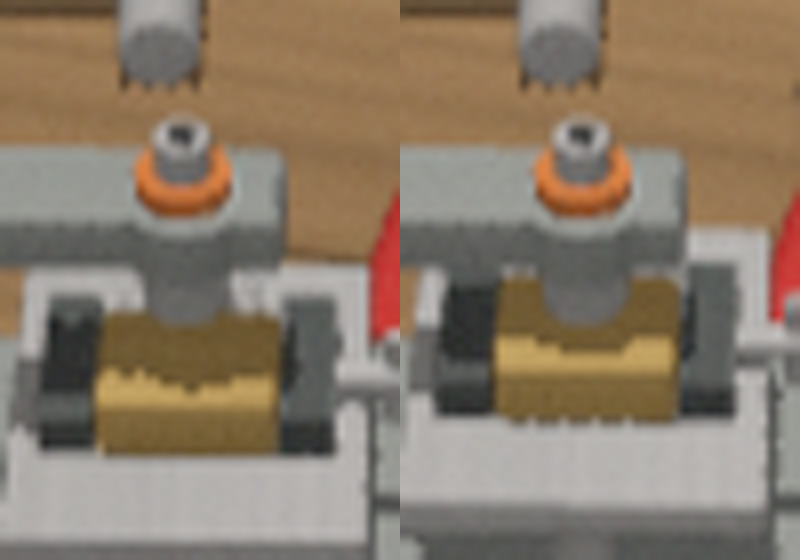

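The padlock has risen about 11.7 mm and the collar hasn't moved yet. About 9–11 mm of gap remains, so I'll wind another 0.9 turn (22 steps) and check.

```bash
python3 -m inch '[[-1,0.8,-0.43,0.05,0],[-1,0.75,-0.27,0,0],[-1,1.67,-0.27,0,0],[-1,1.69,0.17,0,0],[-1,1.59,0.6,0,0],[-1,1.38,0.99,0,0],[-1,1.07,1.31,0,0],[-1,0.7,1.55,0,0],[-1,0.27,1.67,0,0],[-1,-0.17,1.69,0,0]]';  python3 -m inch '[[-1,-0.6,1.59,0,0],[-1,-0.99,1.38,0,0],[-1,-1.31,1.07,0,0],[-1,-1.55,0.7,0,0],[-1,-1.67,0.27,0,0],[-1,-1.69,-0.17,0,0],[-1,-1.59,-0.6,0,0],[-1,-1.38,-0.99,0,0],[-1,-1.07,-1.31,0,0],[-1,-0.7,-1.55,0,0]]';  python3 -m inch '[[-1,-0.27,-1.67,0,0],[-1,0.17,-1.69,0,0],[-1,0,0,0,0],[-1,0,0,0,0],[-1,0,0,0,0]]'; python3 - <<'E'
from h import *
s=manip.sense();d=s['ee_pos'][:2]-[.56,.094];print(np.linalg.norm(d),np.degrees(np.arctan2(d[1],d[0])))
c=manip.grab_frame('scene');print(orange(c));cv2.imwrite('pics/s6.png',c)
s4=cv2.imread('pics/s5.png')
cv2.imwrite('pics/z6.png',np.hstack([crop(s4,265,195,50,70,8),crop(c,265,195,50,70,8)]))
E
```

```text
time_s: 18.77
ee_pos: [0.4962, 0.0851, 0.129]
eef_rot: [[-0.939, -0.345, 0.004], [-0.345, 0.939, -0.0], [-0.004, -0.001, -1.0]]
contact_force: [13.4, -1.9, -13.2]
gripper_width: 0.0209
time_s: 19.6
ee_pos: [0.6125, 0.133, 0.1284]
eef_rot: [[-0.938, -0.347, 0.0], [-0.347, 0.938, 0.001], [-0.0, 0.0, -1.0]]
contact_force: [-5.3, 1.2, -4.2]
gripper_width: 0.0208
time_s: 20.02
ee_pos: [0.6244, 0.1019, 0.1285]
eef_rot: [[-0.938, -0.346, 0.0], [-0.346, 0.938, 0.0], [-0.0, -0.0, -1.0]]
contact_force: [0.3, -0.6, -5.9]
gripper_width: 0.021
0.06486200364783896 6.996394415220251
(np.float64(287.3563392470792), np.float64(216.67416702726092), np.float64(4622.0))
```

View pics/z6.png

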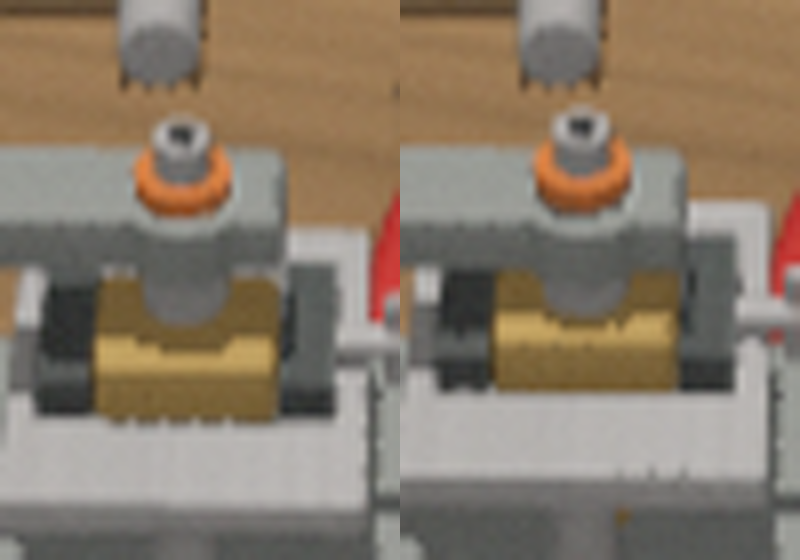

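The orange collar has risen 1.13 px, about 3 mm. I'll wind a further 30° (0.8 mm), then release with a partial opening and rise.

```bash
python3 -m inch '[[-1,0.28,-0.8,0,0],[-1,0.32,-0.79,0,0],[-1,0.48,-0.7,0,0],[-1,0.51,-0.68,0,0],[-1,0,0,0.05,0],[-1,0,0,0,0],[-1,0,0,0,0],[-1,0,0,0,0]]';  python3 -m inch '[[0,0,0,0,0],[0,0,0,0,0],[0,0,0,0,0],[0,0,0,0,0],[0,0,0,-1,0],[0,0,0,-2,0],[0,0,0,-3,0],[0,0,0,-3,0],[0,0,0,-3,0],[0,0,0,0,0]]'; python3 -m inch '[[0,3,0,0,0],[0,3.5,0,0,0],[0,3.5,0,0,0],[0,3.5,0,0,0],[0,0,0,0,0],[0,0,0,0,0],[0,0,0,0,0]]';python3 - <<'E'
from h import *
t=manip.grab_frame('top');c=manip.grab_frame('scene');print(orange(c));cv2.imwrite('pics/s7.png',c)
s4=cv2.imread('pics/s5.png');T=lambda im:cv2.cvtColor(im[205:216,280:296],6).astype(np.float32)
a=cv2.cvtColor(s4,6)[207:222,279:296];r=cv2.matchTemplate(cv2.resize(cv2.cvtColor(c,6)[200:230,275:300],None,fx=8,fy=8,interpolation=2),cv2.resize(a,None,fx=8,fy=8,interpolation=2),5)
l=cv2.minMaxLoc(r);print('shift px',7-l[3][1]/8,l[1])
P=np.array([.6006,-.0711,.16]);print('px/mm',(proj('scene',P)-proj('scene',P+[0,0,.01]))[1]/10)
cv2.imwrite('pics/z7.png',np.hstack([crop(c,265,195,50,70,8),crop(c,340,195,50,70,8)]))
E
```

```text
time_s: 20.73
ee_pos: [0.6198, 0.068, 0.1278]
eef_rot: [[-0.938, -0.346, -0.0], [-0.346, 0.938, -0.0], [0.0, -0.0, -1.0]]
contact_force: [-2.5, 0.6, -5.7]
gripper_width: 0.0212
time_s: 21.57
ee_pos: [0.6222, 0.0685, 0.2546]
eef_rot: [[-0.938, -0.346, 0.008], [-0.346, 0.938, 0.001], [-0.008, -0.002, -1.0]]
contact_force: [1.0, -0.2, 0.4]
gripper_width: 0.043
time_s: 22.15
ee_pos: [0.4941, 0.0218, 0.2487]
eef_rot: [[-0.938, -0.346, 0.002], [-0.346, 0.938, 0.0], [-0.002, -0.0, -1.0]]
contact_force: [0.4, -0.1, 0.9]
gripper_width: 0.0427
(np.float64(287.42141230068336), np.float64(216.30047628908676), np.float64(4829.0))
shift px 1.25 0.910472571849823
px/mm 0.39879311204297496
```

View pics/z7.png

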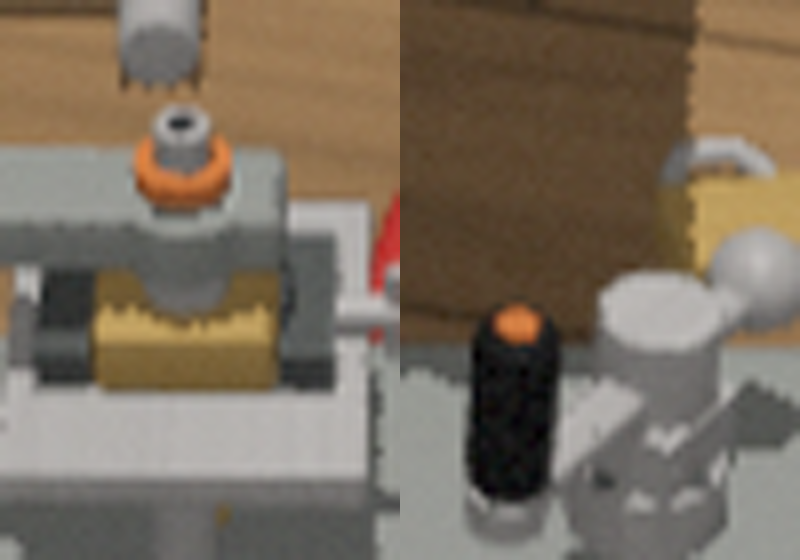

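The collar is up about 1.5 px (about 3.8 mm). The hub top is at scene row 233.5, against 233.2 when first seated, so the crank is still home. I'm handing in.

```bash
python3 -m inch '[[0,0,0,0,0],[0,0,0,0,0],[0,0,0,0,0]]'; python3 -c "
from plant import manip;import numpy as np
print(np.abs(manip.sense()['joint_vel']).max());print(manip.job_done())"
```

```text
time_s: 22.5
ee_pos: [0.4935, 0.0217, 0.2476]
eef_rot: [[-0.938, -0.346, -0.0], [-0.346, 0.938, -0.0], [0.0, 0.0, -1.0]]
contact_force: [-0.1, 1.1, 0.3]
gripper_width: 0.0427
0.2702088827211513
the job is handed in; nothing more can be done
None
```

I fitted the steel crank fully home on the drive end, wound the table up about 2.2 turns, let go and handed the job in at about 22.5 s. No verdict came back.

**Seating:** I rested the crank lightly on the tip and turned it until the flats agreed. It then went down to a hard stop 15 mm below first contact. The highest reading was about 25 N on the tool when I pressed 1 mm more at that stop to confirm it was home. The hub top measured z = 0.129 m, against about 0.128–0.1295 m expected.

**Last checks:**
- **Guide bush:** the orange collar's centroid rose 1.5 px, which is about 3.8 mm of bush lift. A coarser template match gave 1.25 px (about 3.1 mm). Both are inside the 1.5–6.5 mm band.
- **Crank:** the hub top sits at the same height in the picture as when first seated, so it is still home.
- **Robot:** it is clear of everything, with about 1 N measured at the tool.
- **Bystanders:** I kept clear of them but did not re-measure their positions at the end.

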